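# Load the pot mixer, shut and lock its cover, and start it

### The job

Load and start the pot mixer: move whatever was left lying in its well into the green tray, and stand every mixing pot from the bench in a hexagonal drive cup of its own, pressing and turning it until its foot drops fully home. When all are in, slide the cover fully shut, turn the red wing knob clockwise a quarter turn until its tongue is under the front edge, and then press the green start button; leave everything else on the bench where it stands.

Things in the scene. Friction and masses are not known exactly. Their poses are not given: they have to be found in the camera images.
- mixer: three-station pot mixer, fixed. Origin on the bench under the well's centre; x away from the robot, y left along the stations. Well inside 140 (x) x 332 mm (y), floor 20 mm, walls (10 mm thick) 112 mm above the bench; front outer face x -80, sides y +-176 mm. Motor housing behind, x 70 to 270. Control pod left, y 176 to 236, 90 mm high; its red emergency stop (x 50, y 206) is not for this job.
- tray: green fixed tote tray, 170 (x) x 270 (y) x 35 mm high, walls and floor 5 mm, right of the mixer; origin under its centre
- tray_in (a point): centre of the tray's inner floor
- cover (a joint): flat cover of the mixer, sliding along the mixer's x: 0 = fully shut over the well, up to 0.19 m = parked back over the housing, clear of the well (at the start 0.155 to 0.19). About 3 N slides it; it stays where left. Plate underside 114 mm, top 120 mm above the bench: a pot not fully down stands too high for it.
- cover_handle (a point): middle of the black bar handle on the cover's front edge: bar 12 x 12 mm, 90 mm long along the mixer's y, its middle 30 mm above the cover's top (150 mm above the bench), on two end posts; rides with the cover. With the cover shut it lies at mixer x -58, y 75 mm.
- latch (a joint): red wing knob on the cover's front edge, vertical axis, turning clockwise seen from above: 0 = unlocked (wing along the mixer's y, white dot to the right), stop at 1.571 rad = locked (dot towards the robot). The cam tongue under the cover points the way of the dot; at 90 degrees it is under the lip of the well's front edge. Starts at 0 to 0.25; friction 0.06 N m, stays where left.
- latch_grip (a point): on the wing knob's axis at mid height of the wing, 144 mm above the bench: wing 60 mm long, 12 mm thick, 28 mm high, its underside 10 mm above the cover. Rides with the cover and turns with the knob (its y axis lies along the wing). With the cover shut: mixer x -58, y -50 mm.
- start (a joint): green start button on the control pod: 0 = out, 0.006 m = fully down; spring, about 5 N; counts as pressed beyond 0.004 m
- start_top (a point): middle of the top of the green start button, 28 mm across, pressed straight down, at mixer x -35, y 206 mm, 108 mm above the bench
- station0 (a point): right-hand station: centre of the floor of its aluminium drive cup, 26 mm above the bench, at mixer x 0, y -100 mm. Hexagonal recess 53 mm across flats, 14 mm deep, the top 4 mm of it a 45 degree lead-in; rim 40 mm above the bench, cup 71 mm over its outer flats. The cup stands fast at whatever angle it last stopped; this point does NOT turn with it: find the angle by eye or feel.
- station1 (a point): middle station: centre of the floor of its aluminium drive cup, 26 mm above the bench, at mixer x 0, y 0 mm. Hexagonal recess 53 mm across flats, 14 mm deep, the top 4 mm of it a 45 degree lead-in; rim 40 mm above the bench, cup 71 mm over its outer flats. The cup stands fast at whatever angle it last stopped; this point does NOT turn with it: find the angle by eye or feel.
- station2 (a point): left-hand station: centre of the floor of its aluminium drive cup, 26 mm above the bench, at mixer x 0, y 100 mm. Hexagonal recess 53 mm across flats, 14 mm deep, the top 4 mm of it a 45 degree lead-in; rim 40 mm above the bench, cup 71 mm over its outer flats. The cup stands fast at whatever angle it last stopped; this point does NOT turn with it: find the angle by eye or feel.
- pot_red: closed mixing pot, red screw cap, about 0.3 kg, 80 mm tall: hexagonal foot 50 mm across flats, 16 mm high (a flat faces +x and every 60 degrees), white round body 62 mm across up to 52 mm, cap 52 mm across from 54 to 80 mm. Origin under the foot's centre, z up. On the bench right of the mixer; 2 or 3 pots are present. Home: origin on a station's point; caught askew in a lead-in: 12 mm higher.
- pot_yellow: closed mixing pot, yellow screw cap, about 0.3 kg, 80 mm tall: hexagonal foot 50 mm across flats, 16 mm high (a flat faces +x and every 60 degrees), white round body 62 mm across up to 52 mm, cap 52 mm across from 54 to 80 mm. Origin under the foot's centre, z up. On the bench right of the mixer; 2 or 3 pots are present. Home: origin on a station's point; caught askew in a lead-in: 12 mm higher.
- pot_blue: closed mixing pot, blue screw cap, about 0.3 kg, 80 mm tall: hexagonal foot 50 mm across flats, 16 mm high (a flat faces +x and every 60 degrees), white round body 62 mm across up to 52 mm, cap 52 mm across from 54 to 80 mm. Origin under the foot's centre, z up. On the bench right of the mixer; 2 or 3 pots are present. Home: origin on a station's point; caught askew in a lead-in: 12 mm higher.
- tape: blue roll of tape lying flat on the right-hand cup at the start (if present), 66 mm across, 48 mm high, with a closed card centre 38 mm across; origin at the centre of its underside
- sanding_block: cork sanding block lying across the middle and left-hand cups at the start (if present), 60 (x) x 115 (y) x 40 mm high; origin at the centre of its underside
- flask: matt black drinking flask, 72 mm across, 200 mm tall, standing left of the mixer; not part of the job
- glue: white glue bottle with a red cap, 56 mm across, 150 mm tall, standing at the right; not part of the job
- red_tape: roll of red tape with a closed card centre, lying flat, 90 mm across, 25 mm high, left of the mixer; not part of the job
- offcut_long: pale timber offcut 50 x 110 x 30 mm lying between the robot and the pots; not part of the job
- offcut_square: brown timber offcut 70 x 70 x 22 mm lying at the right of the tray; not part of the job
- screwdriver: screwdriver with an orange handle, 180 mm long, lying left of the mixer, near its front; not part of the job
- jar: clear jar with a steel lid, 70 mm across, 90 mm tall, at the right of the pots; not part of the job
There are look-alikes about, which are no part of the job. Leave any turquoise look-alike of the sanding_block alone.

How it is judged:
By the outcome, as a careful person would: the job done as asked, in the order asked, and still so for the second after the job is handed in, with the robot touching nothing.
Of pot_red, pot_yellow, pot_blue only 2 to 3 are there at a start; the rules pass over those that are not, and their reading is None.
Of tape, sanding_block only 1 to 2 are there at a start; the rules pass over those that are not, and their reading is None.
At some moment in a run one of pot_red, pot_yellow, pot_blue may be knocked a few centimetres aside while the robot is not near it.
Once in a run the grip may slacken for a moment while it holds something.
It also fails if it takes over 210 s, if anything falls off the work surface, if the arm or the gripper's body presses on something with over 40 N, if the wrist force passes 120 N, or if a joint passes its speed limit or range.

### The arm

A 6-joint arm with a two-finger parallel gripper is mounted at the origin on the work surface. World frame = base frame: x ahead of the robot, y to its left, z up, the work surface at z = 0. Lengths are in m, angles in degrees, forces in N, time in s.
With the tool pointing down it reaches from about 0.35 to 0.875 m from the base axis. Payload 4.2 kg.
Tool frame: the origin (TCP) lies on the front face of the gripper's body, between the roots of the fingers; the fingertips stand finger_overhang ahead of it and the grasp point (between the pads) lies 51 mm ahead of it (finger_overhang is the distance from the TCP to the fingertips, in m); z points along the fingers, y is the line along which they close (so a half turn about z gives the same grasp; the last joint's range is limited). The gripper opens to 87 mm and grips with 3 to 60 N. Pads are 19 mm wide; open, the fingers measure 117 mm over their backs; the gripper's body (75 mm by 190 mm) begins 51 mm behind the grasp point.
Start: joints at [84.488, 22.042, 0.453, 0, -68.411, -14.817], TCP at [0.217, 0.586, 0.292] pointing down, gripper open.
Joint ranges: [-179.83, 179.83], [-69.29, 118.12], [-61.27, 80.66], [-181.25, 117.63], [-171.15, -9.14], [-177.46, 177.46]. Speed limits (degrees/s): [159.86, 159.86, 180, 180, 180, 180].

### API

Orientations are given as a 3x3 rotation matrix whose columns are the frame's x, y, z axes.
In Python, from station import sense, capture, camera_model, finish_job, finger_overhang gives the robot as it stands. The module is installed in compiled form; this text tells all that it offers.
- The arm moves only by the tool jog_arm, never from a script. Its argument "rows" is a list that holds one entry, the list of rows, each a list of 4 numbers: the shift along the tool's x, y, z in m, then the turn about the tool's z in rad. A call has 1 to 20 rows; each row shifts and turns the commanded pose from where the row before left it, along the tool's axes as they then stand; what a row does not reach is not made up. A row lasts 1/8 s, in which the tool goes at most 62.5 mm and 10.7 degrees, less where a joint would pass 70% of its speed; a pose out of reach is approached as far as the arm can. A call is refused whole if a number of a shift passes 0.0625 or a number of a turn 0.188, either way. A call with a gripper value outside its range is refused whole. "claw" is the opening, from 0 (shut) to 1 (fully open), set as the call begins (left out, the last holds). The fingers move at their own pace and stop on an object; the grip force is fixed at half the most. Time passes only in rows, so rows that do not move let the fingers close. It gives the time, the measured TCP pose, the force, the opening and the grip force at its end, in the units of the state.
- sense(): the state, without advancing time (a new reading comes with each control period).
- capture(name): name is "scene" or "top" or "wrist"; returns the picture (384x512x3 uint8, red, green, blue); there is no depth.
- camera_model(name): a dict with "fovy" (degrees; the focal length in pixels is half the picture's height over the tangent of half this angle, whatever the lens; pixels are square), "cx", "cy" (the principal point, pixels), "eye" and "rotation" of the camera in the world. Camera axes: x right, y down, z forward; pixel columns grow to the right and rows downward; lengths in m; the calibration is good to about 2 mm. A picture is of the moment at which its call begins: read the wrist's pose just before it. camera_model takes no time and is no camera call; for the wrist camera it gives the pose at the moment of the call.
- finish_job(): hands the job in; it is judged then, once.
The state is a dict: "time_s": time; "joints": joint angles; "joint_velocities": joint speeds; "effort": joint torques, N m; "tcp_pos": TCP position; "ee_rot": TCP orientation; "wrist_force": force on the tool from outside, world axes, zero at the start; "moment": the same for the moment, N m; "gripper_width": opening from 0.0 (shut) to 1.0 (fully open); "gripper_force": force on a finger pad.
Only numpy, scipy, OpenCV 4.12 (cv2) and the standard library are available. Lean on these libraries where they do the work, as an engineer would, in place of code of your own. Each camera call takes 0.05 s, during which the arm holds its last target. There are 200 camera calls.

## Working session

There is one attempt and no reset: what is moved stays moved. The work goes in short steps, Python scripts to look and compute and a tool call to move; the robot and the scene stay as the last step left them, time stands still between calls to the robot, and variables do not carry over. Pictures are saved under pics/ and viewed, at most 14 in all, crops included, and the job is handed in when it is done.

Besides the shell and the picture viewer there is one more tool, called after "Call:" in YAML: its name, and indented under it one key for each argument. jog_arm: Moves the arm, as the interface text tells. Its arguments: {"type":"object","properties":{"rows":{"type":"array"},"claw":{"type":"number"}},"required":["rows"]}

```bash
mkdir -p pics; python3 - <<'E'
from station import *
import cv2
s=sense();print({k:s[k] for k in('time_s','tcp_pos','ee_rot','gripper_width','wrist_force')},finger_overhang)
for n in('scene','top'):
    cv2.imwrite(f'pics/{n}0.png',cv2.resize(capture(n)[:,:,::-1],(800,600),interpolation=cv2.INTER_CUBIC));m=camera_model(n);print(n,m)
print(camera_model('wrist'))
E
```

```text
{'time_s': 0.0, 'tcp_pos': array([0.21694802, 0.58566243, 0.29115427]), 'ee_rot': array([[ 9.37640332e-01, -3.47606304e-01, -6.81506611e-04],
       [-3.47606962e-01, -9.37638030e-01, -2.07966791e-03],
       [ 8.38991597e-05,  2.18687695e-03, -9.99997605e-01]]), 'gripper_width': 1.0015006379945315, 'wrist_force': array([ 0.40498041,  0.18453889, -0.36422687])} 0.0697
scene {'fovy': 45.59952522563683, 'cx': 253.07883503991803, 'cy': 193.11651997211646, 'eye': array([1.14379578, 1.18772265, 1.08363481]), 'rotation': array([[-0.86573959,  0.29865616, -0.40162104],
       [ 0.50035978,  0.4978341 , -0.70837935],
       [-0.0116212 , -0.81422706, -0.58043022]])}
top {'fovy': 48.639807929036536, 'cx': 256.2767003138194, 'cy': 187.14309459563307, 'eye': array([0.23873138, 0.03917397, 1.43799337]), 'rotation': array([[ 3.34768301e-04, -9.84698157e-01,  1.74268262e-01],
       [-9.99992953e-01, -9.81287732e-04, -3.62375956e-03],
       [ 3.73931667e-03, -1.74265820e-01, -9.84691546e-01]])}
{'fovy': 68.7717159277558, 'cx': 252.87978451097203, 'cy': 188.17830497025204, 'eye': array([0.28781793, 0.55919239, 0.38349161]), 'rotation': array([[-0.34854369, -0.90198182, -0.25484524],
       [-0.93728985,  0.3360622 ,  0.09246579],
       [ 0.00224139,  0.27109223, -0.96255077]])}
```

View pics/scene0.png

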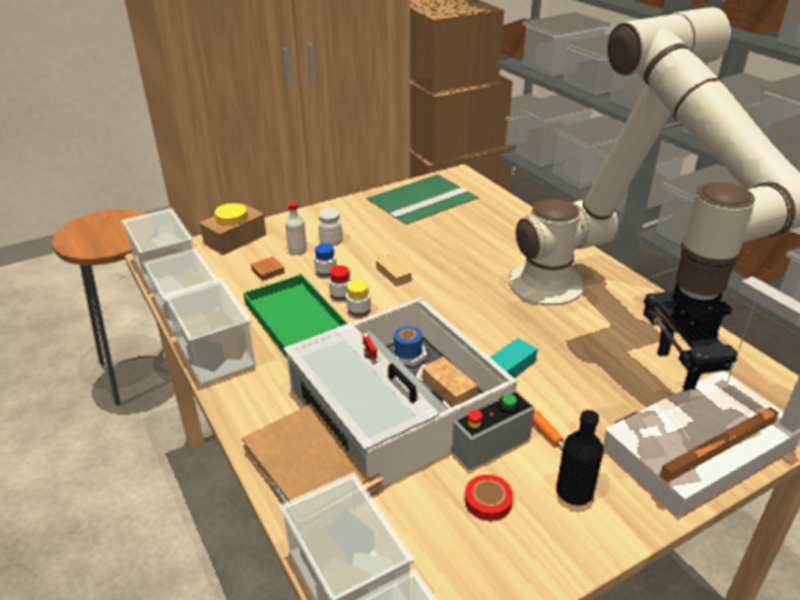

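View pics/top0.png

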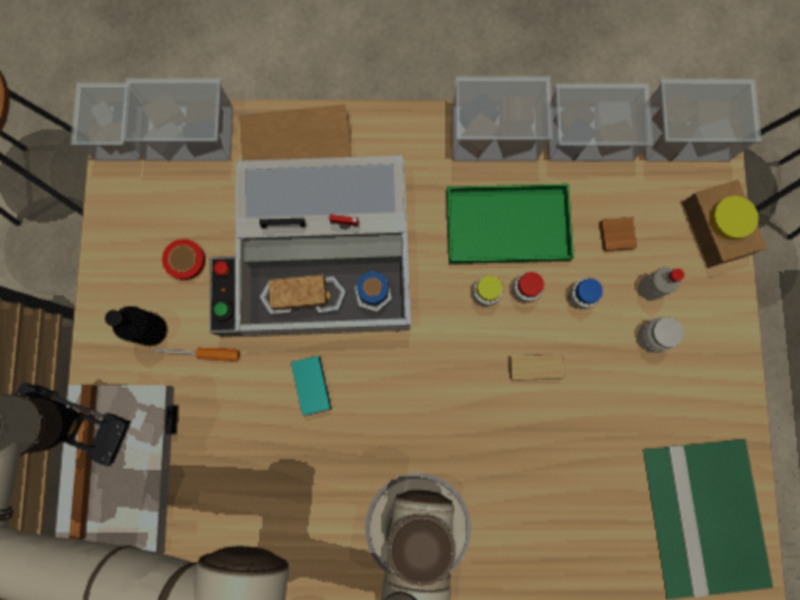

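The views show these things, in 800x600 top-view pixels.
- **Job items:** tape at (373,288), cork block at (298,291), and pots yellow (489,289), red (530,287) and blue (587,292). All three pots are present.
- **Mixer parts:** handle at (283,222), wing at (343,220) and start button at (220,310).
- **Look-alikes to leave:** turquoise block (311,385), red tape (182,259), yellow puck on a box (736,217), glue cap (677,275), jar lid (664,333) and e-stop (221,268).

Next I'll measure from both views.

```bash
cat > h.py <<'E'
import numpy as np, cv2
from station import *
def ray(m,u,v):
    f=192/np.tan(np.radians(m['fovy'])/2)
    d=m['rotation']@np.array([(u-m['cx'])/f,(v-m['cy'])/f,1]); return m['eye'],d/np.linalg.norm(d)
def plane(m,u,v,z):
    e,d=ray(m,u,v); return e+d*(z-e[2])/d[2]
def tri(m1,p1,m2,p2):
    e1,d1=ray(m1,*p1);e2,d2=ray(m2,*p2)
    t=np.linalg.lstsq(np.c_[d1,-d2],e2-e1,rcond=None)[0]
    a=e1+t[0]*d1;b=e2+t[1]*d2; return (a+b)/2,np.linalg.norm(a-b)
R={'red':[(0,9),(172,180)],'yellow':[(24,33)],'blue':[(100,122)],'green':[(55,75)],'teal':[(82,95)],'orange':[(8,22)]}
def blobs(img,col,amin=15,smin=130,vmin=50):
    h=cv2.cvtColor(img,cv2.COLOR_RGB2HSV);k=np.zeros(h.shape[:2],np.uint8)
    for a,b in R[col]: k|=cv2.inRange(h,(a,smin,vmin),(b,255,255))
    n,l,st,c=cv2.connectedComponentsWithStats(k)
    return k,l,[(i,*np.round(c[i],1),int(st[i,4])) for i in range(1,n) if st[i,4]>=amin]
E
python3 - <<'E'
from h import *
t=camera_model('top');s=camera_model('scene')
I={n:capture(n) for n in('top','scene')}
for c in('red','yellow','blue','green'):
    for n in I: print(c,n,[(x[1]*1.5625//1,x[2]*1.5625//1,x[1],x[2],x[3]) for x in blobs(I[n],c)[2]])
k=1.5625
# mixer corners on wall top in top view
for p in [(237,330),(410,327),(405,158),(236,161)]: print(p,plane(t,p[0]/k,p[1]/k,.112).round(3),)
for nm,a,b in [('yellow',(489,287),(358,288)),('red',(530,285),(340,273)),('blue',(588,290),(324,252)),('frontR',(409,323),(421,303)),('frontL',(237,328),(513,382)),('handle',(283,222),(403,382)),('wing',(343,220),(371,346)),('start',(220,310),(510,401)),('tape',(373,283),(407,336)),('block',(297,290),(450,378)),('estop',(221,268),(475,415))]:
    x,e=tri(t,(a[0]/k,a[1]/k),s,(b[0]/k,b[1]/k));print(nm,x.round(3),round(e,4))
E
```

```text
red top [(np.float64(341.0), np.float64(219.0), np.float64(218.8), np.float64(140.5), 72), (np.float64(183.0), np.float64(259.0), np.float64(117.5), np.float64(165.9), 340), (np.float64(220.0), np.float64(267.0), np.float64(141.1), np.float64(171.1), 76), (np.float64(676.0), np.float64(274.0), np.float64(432.7), np.float64(175.6), 64), (np.float64(530.0), np.float64(283.0), np.float64(339.5), np.float64(181.5), 203)]
red scene [(np.float64(292.0), np.float64(204.0), np.float64(187.0), np.float64(130.8), 30), (np.float64(338.0), np.float64(273.0), np.float64(216.9), np.float64(174.8), 121), (np.float64(369.0), np.float64(346.0), np.float64(236.6), np.float64(221.9), 71), (np.float64(474.0), np.float64(415.0), np.float64(303.7), np.float64(265.8), 70), (np.float64(487.0), np.float64(499.0), np.float64(312.2), np.float64(319.4), 482)]
yellow top [(np.float64(735.0), np.float64(216.0), np.float64(470.8), np.float64(138.4), 623), (np.float64(489.0), np.float64(286.0), np.float64(313.0), np.float64(183.6), 206)]
yellow scene [(np.float64(229.0), np.float64(210.0), np.float64(147.0), np.flo
[... 604 characters left out ...]
), np.float64(197.5), 67)]
green scene [(np.float64(291.0), np.float64(310.0), np.float64(186.6), np.float64(198.5), 1675), (np.float64(508.0), np.float64(400.0), np.float64(325.6), np.float64(256.2), 61)]
(237, 330) [0.396 0.362 0.112]
(410, 327) [0.403 0.015 0.112]
(405, 158) [0.761 0.025 0.112]
(236, 161) [0.753 0.38  0.112]
yellow [ 0.493 -0.152  0.068] 0.0005
red [ 0.499 -0.239  0.066] 0.0021
blue [ 0.488 -0.361  0.063] 0.0005
frontR [0.412 0.018 0.096] 0.0025
frontL [0.402 0.363 0.107] 0.0032
handle [0.613 0.274 0.135] 0.0032
wing [0.616 0.151 0.142] 0.0004
start [0.439 0.4   0.103] 0.0019
tape [0.497 0.093 0.082] 0.0046
block [0.484 0.252 0.071] 0.0033
estop [0.525 0.401 0.108] 0.0011
```

Call:
jog_arm:
  rows:
    - [[0.038,0.0275,-0.004,0],[0.038,0.0275,-0.004,0],[0.038,0.0275,-0.004,0],[0.038,0.0275,-0.004,0],[0.038,0.0275,-0.004,0],[0.038,0.0275,-0.004,0],[0.038,0.0275,-0.004,0],[0.038,0.0275,-0.004,0],[0.038,0.0275,-0.004,0],[0.038,0.0275,-0.004,0],[0,0,0,0.15],[0,0,0,0.15],[0,0,0,0.15],[0,0,0,0.15],[0,0,0,0.15],[0,0,0,0.15],[0,0,0,0.15],[0,0,0,0.15],[0,0,0,0],[0,0,0,0]]
  claw: 1

```text
time_s: 2.7
tcp_pos: [0.4778, 0.1961, 0.3322]
ee_rot: [[0.018, -1.0, -0.0], [-1.0, -0.018, -0.0], [0.0, 0.0, -1.0]]
wrist_force: [-0.2, 0.1, 0.1]
gripper_width: 1.0
gripper_force: 0.0
```

```bash
cat >> h.py <<'E'
def st():
    s=sense();r=s['ee_rot'];a=np.degrees(np.arctan2(r[1,0],r[0,0]))
    print('t',round(s['time_s'],2),'tcp',s['tcp_pos'].round(4),'a',a.round(2),'z',r[:,2].round(4),'w',round(s['gripper_width'],3),'F',np.round(s['wrist_force'],1),'j',np.round(s['joints'],0)); return s
def go(x,y,z,a=None):
    """total tool-axis shift to world target, turn first (rad) if a given"""
    s=sense();r=s['ee_rot'];a0=np.arctan2(r[1,0],r[0,0]);tn=0
    if a is not None:
        tn=(a0-np.radians(a)+np.pi)%(2*np.pi)-np.pi
        c,q=np.cos(tn),np.sin(tn); r=r@np.array([[c,-q,0],[q,c,0],[0,0,1]])
    print('turn',round(tn,4),'then shift',(r.T@(np.array([x,y,z])-s['tcp_pos'])).round(4))
E
python3 - <<'E'
from h import *
st();m=camera_model('wrist');I=capture('wrist')
np.savez('w1.npz',I=I,**m)
cv2.imwrite('pics/w1.png',cv2.resize(I[:,:,::-1],(800,600),interpolation=cv2.INTER_CUBIC));print(m)
E
```

```text
t 2.7 tcp [0.4778 0.1961 0.3322] a -88.96 z [-1.e-04 -1.e-04 -1.e+00] w 1.0 F [-0.2  0.1  0.1] j [ 40.  10. -11.  -0. -69. -39.]
{'fovy': 68.7717159277558, 'cx': 252.87978451097203, 'cy': 188.17830497025204, 'eye': array([0.48034997, 0.12101885, 0.42439448]), 'rotation': array([[-9.99854493e-01, -1.63956051e-02, -4.70917097e-03],
       [-1.70582547e-02,  9.62443912e-01,  2.70944150e-01],
       [ 9.00196626e-05,  2.70985056e-01, -9.62583550e-01]])}
```

View pics/w1.png

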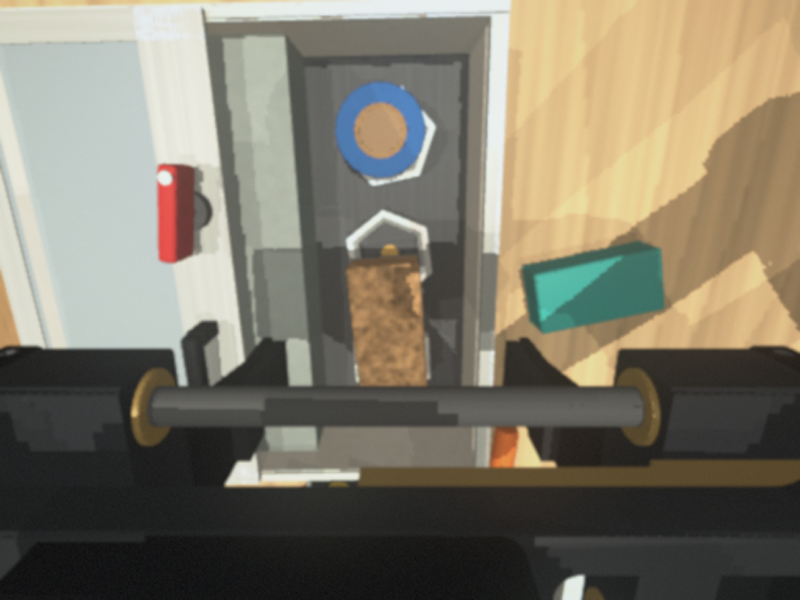

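The wrist view shows the tape centred at (381,130), the cork block's top from (348,265)/(420,262) downward, the front wall edge at u≈508, and the red wing at (175,213). The turquoise look-alike is outside the well at (598,285).

```bash
python3 - <<'E'
from h import *
d=np.load('w1.npz');m={k:d[k] for k in d if k!='I'};I=d['I'];k=1.5625
P=lambda u,v,z:plane(m,u/k,v/k,z).round(4)
print('front outer',P(509,20,.112),P(497,460,.112),'front inner',P(491,20,.112),P(477,460,.112))
print('right outer',P(300,12,.112),P(500,3,.112),'inner',P(300,22,.112),P(480,17,.112))
print('tape',P(381,130,.088),'edges',P(337,130,.088),P(426,130,.088))
print('block L',P(348,266,.08),P(360,384,.08),'R',P(420,262,.08),P(427,384,.08))
print('wing',P(175,213,.158),'dot',P(166,177,.158),'low end',P(170,255,.158))
k_,l,b=blobs(I,'blue',100);print(b)
t=camera_model('top')
for i,u,v,a in b:
    q,e=tri(t,(238.2,184.1),m,(u,v));print('tape tri',q.round(4),round(e,4))
T=capture('top');K,l,b=blobs(T,'green',1000)
c=cv2.boxPoints(cv2.minAreaRect(np.argwhere(l==b[0][0])[:,::-1].astype(np.float32)));print([plane(t,*p,.035).round(3) for p in c])
E
```

```text
front outer [0.4102 0.0285 0.112 ] [0.392  0.3504 0.112 ] front inner [0.4215 0.0287 0.112 ] [0.4085 0.3507 0.112 ]
right outer [0.5416 0.0263 0.112 ] [0.4166 0.0193 0.112 ] inner [0.5418 0.0319 0.112 ] [0.4286 0.0272 0.112 ]
tape [0.491 0.093 0.088] edges [0.5227 0.0935 0.088 ] [0.4585 0.0924 0.088 ]
block L [0.5168 0.1953 0.08  ] [0.5077 0.2994 0.08  ] R [0.4592 0.191  0.08  ] [0.4497 0.2984 0.08  ]
wing [0.612  0.1477 0.158 ] dot [0.6148 0.1269 0.158 ] low end [0.6181 0.1734 0.158 ]
[(1, np.float64(242.7), np.float64(81.9), 1434)]
tape tri [0.4916 0.0918 0.073 ] 0.0038
[array([ 0.723, -0.067,  0.035]), array([ 0.73 , -0.339,  0.035]), array([ 0.561, -0.335,  0.035]), array([ 0.554, -0.069,  0.035])]
```

Call:
jog_arm:
  rows:
    - [[0.0207,-0.0023,0,0],[0.0207,-0.0023,0,0],[0.0207,-0.0023,0,0],[0.0207,-0.0023,0,0],[0.0207,-0.0023,0,0],[0,0,0.03,0],[0,0,0.03,0],[0,0,0.03,0],[0,0,0.03,0],[0,0,0.03,0],[0,0,0.02,0],[0,0,0.02,0],[0,0,0.012,0],[0,0,0.005,0],[0,0,0,0]]

```text
time_s: 4.68
tcp_pos: [0.4913, 0.0926, 0.1255]
ee_rot: [[0.016, -1.0, 0.0], [-1.0, -0.016, 0.0], [-0.0, -0.0, -1.0]]
wrist_force: [1.2, 0.4, -0.9]
gripper_width: 0.997
gripper_force: 0.0
```

Call:
jog_arm:
  rows:
    - [[0,0,0,0],[0,0,0,0],[0,0,0,0],[0,0,0,0],[0,0,0,0]]
  claw: 0

```text
time_s: 5.3
tcp_pos: [0.4912, 0.093, 0.1255]
ee_rot: [[0.016, -1.0, 0.001], [-1.0, -0.016, 0.0], [-0.0, -0.001, -1.0]]
wrist_force: [-0.1, 0.5, 2.9]
gripper_width: 0.752
gripper_force: 30.0
```

Call:
jog_arm:
  rows:
    - [[0,0,-0.025,0],[0,0,-0.025,0],[0,0,-0.025,0],[0,0,-0.025,0],[0.0225,-0.0147,0,0],[0.0225,-0.0147,0,0],[0.0225,-0.0147,0,0],[0.0225,-0.0147,0,0],[0.0225,-0.0147,0,0],[0.0225,-0.0147,0,0],[0.0225,-0.0147,0,0],[0.0225,-0.0147,0,0],[0.0225,-0.0147,0,0],[0.0225,-0.0147,0,0],[0,0,0.03,0],[0,0,0.03,0],[0,0,0.03,0],[0,0,0.03,0],[0,0,0.01,0],[0,0,0,0]]

```text
time_s: 7.8
tcp_pos: [0.6414, -0.1298, 0.0946]
ee_rot: [[0.016, -1.0, -0.002], [-1.0, -0.016, -0.0], [0.0, 0.002, -1.0]]
wrist_force: [0.7, 1.4, -0.2]
gripper_width: 0.754
gripper_force: 30.0
```

```bash
python3 - <<'E'
from h import *
st()
E
```

```text
t 7.8 tcp [ 0.6414 -0.1298  0.0946] a -89.07 z [-1.6e-03 -2.0e-04 -1.0e+00] w 0.754 F [ 0.7  1.4 -0.2] j [  3.  35.  -8.   0. -47.  -2.]
```

Call:
jog_arm:
  rows:
    - [[0,0,0.003,0],[0,0,0,0],[0,0,0,0]]
  claw: 1

```text
time_s: 8.18
tcp_pos: [0.6421, -0.1298, 0.0933]
ee_rot: [[0.016, -1.0, 0.002], [-1.0, -0.016, -0.0], [0.0, -0.002, -1.0]]
wrist_force: [-0.4, -0.5, -0.4]
gripper_width: 0.968
gripper_force: 0.0
```

Call:
jog_arm:
  rows:
    - [[0,0,-0.03,0],[0,0,-0.05,0],[0,0,-0.05,0],[0,0,-0.05,0],[-0.0382,0.0152,0,0],[-0.0382,0.0152,0,0],[-0.0382,0.0152,0,0],[-0.0382,0.0152,0,0],[-0.0382,0.0152,0,0],[-0.0382,0.0152,0,0],[-0.0382,0.0152,0,0],[-0.0382,0.0152,0,0],[-0.0382,0.0152,0,0],[-0.0382,0.0152,0,0],[0,0,0,-0.07],[0,0,0,0]]

```text
time_s: 10.18
tcp_pos: [0.4833, 0.2502, 0.2728]
ee_rot: [[0.086, -0.996, 0.001], [-0.996, -0.086, 0.001], [-0.001, -0.001, -1.0]]
wrist_force: [-0.7, -0.3, 0.1]
gripper_width: 1.001
gripper_force: 0.0
```

```bash
python3 - <<'E'
from h import *
st();go(.4833,.250,.123,-85)
m=camera_model('wrist');I=capture('wrist')
np.savez('w2.npz',I=I,**m)
cv2.imwrite('pics/w2.png',cv2.resize(I[:,:,::-1],(800,600),interpolation=cv2.INTER_CUBIC))
E
```

```text
t 10.18 tcp [0.4833 0.2502 0.2728] a -85.06 z [ 7.e-04  6.e-04 -1.e+00] w 1.001 F [-0.7 -0.3  0.1] j [ 44.  15. -13.   0. -62. -40.]
turn -0.001 then shift [3.000e-04 1.000e-04 1.498e-01]
```

View pics/w2.png

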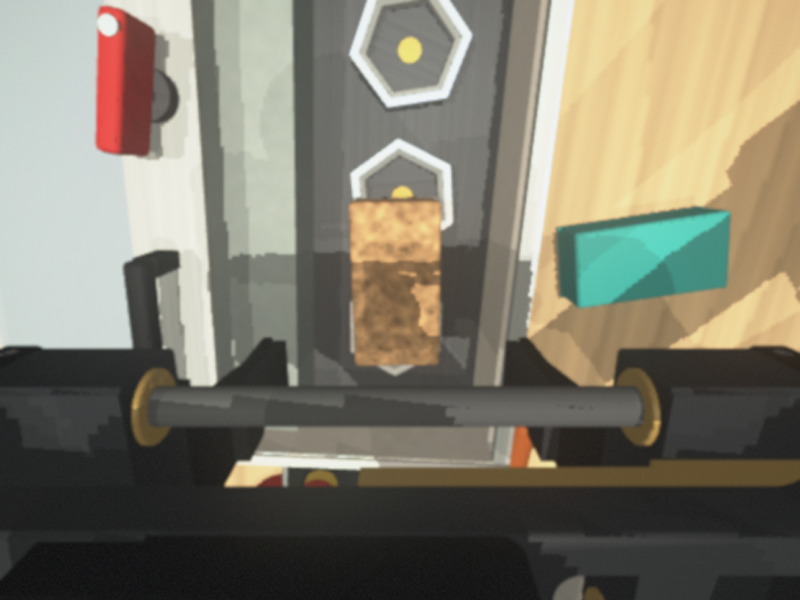

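The view shows the cork block centred between the fingers (u≈396). Cups 0 and 1 are bare, with centre dots at (409,50) and (402,192).

```bash
python3 - <<'E'
from h import *
d=np.load('w2.npz');m={k:d[k] for k in d if k!='I'};I=d['I'];k=1.5625
P=lambda u,v,z:plane(m,u/k,v/k,z).round(4)
print('block',P(352,200,.08),P(440,202,.08),P(356,363,.08),P(440,365,.08))
print('st0',P(409,50,.026),'st1dot',P(402,190,.026))
h=lambda pts:[P(u,v,.04) for u,v in pts]
o=np.array(h([(471,38),(436,100),(389,107),(350,52)]))
print('cup0 outer',o, [np.degrees(np.arctan2(*(o[i+1]-o[i])[[1,0]])).round(1)%60 for i in range(3)])
o=np.array(h([(351,182),(399,141),(452,181)]));print('cup1',o,[np.degrees(np.arctan2(*(o[i+1]-o[i])[[1,0]])).round(1)%60 for i in range(2)])
o=np.array(h([(361,190),(400,153),(444,184)]))
print('wing',P(110,18,.158),P(127,150,.158))
E
```

```text
block [0.5168 0.1957 0.08  ] [0.4608 0.1922 0.08  ] [0.5074 0.3082 0.08  ] [0.448  0.3047 0.08  ]
st0 [0.4882 0.0943 0.026 ] st1dot [0.4846 0.189  0.026 ]
cup0 outer [[0.4482 0.0871 0.04  ]
 [0.467  0.1267 0.04  ]
 [0.4987 0.1339 0.04  ]
 [0.5274 0.1022 0.04  ]] [np.float64(4.599999999999994), np.float64(12.8), np.float64(12.200000000000003)]
cup1 [[0.5219 0.186  0.04  ]
 [0.49   0.1553 0.04  ]
 [0.4497 0.1791 0.04  ]] [np.float64(43.900000000000006), np.float64(29.400000000000006)]
wing [0.6145 0.1245 0.158 ] [0.6116 0.1768 0.158 ]
```

Call:
jog_arm:
  rows:
    - [[0,0,0.03,0],[0,0,0.03,0],[0,0,0.03,0],[0,0,0.03,0],[0,0,0.02,0],[0,0,0.01,0],[0,0,0,0]]

```text
time_s: 11.1
tcp_pos: [0.4837, 0.2494, 0.1221]
ee_rot: [[0.085, -0.996, -0.0], [-0.996, -0.085, -0.001], [0.001, 0.0, -1.0]]
wrist_force: [-0.3, -0.4, 0.4]
gripper_width: 1.001
gripper_force: 0.0
```

Call:
jog_arm:
  rows:
    - [[0,0,0,0],[0,0,0,0],[0,0,0,0],[0,0,0,0],[0,0,0,0]]
  claw: 0

```text
time_s: 11.72
tcp_pos: [0.4836, 0.2499, 0.1227]
ee_rot: [[0.086, -0.996, 0.0], [-0.996, -0.086, 0.0], [-0.0, -0.0, -1.0]]
wrist_force: [0.2, 0.0, 1.7]
gripper_width: 0.688
gripper_force: 29.9
```

Call:
jog_arm:
  rows:
    - [[0,0,-0.03,0],[0,0,-0.03,0],[0,0,-0.03,0],[0,0,-0.03,0],[0.0435,-0.0095,0,0],[0.0435,-0.0095,0,0],[0.0435,-0.0095,0,0],[0.0435,-0.0095,0,0],[0.0435,-0.0095,0,0],[0.0435,-0.0095,0,0],[0.0435,-0.0095,0,0],[0.0435,-0.0095,0,0],[0.0435,-0.0095,0,0],[0.0435,-0.0095,0,0],[0.0435,-0.0095,0,0],[0.0435,-0.0095,0,0],[0,0,0,0.06],[0,0,0.05,0],[0,0,0.05,0],[0,0,0,0]]

```text
time_s: 14.22
tcp_pos: [0.6388, -0.2598, 0.1366]
ee_rot: [[0.025, -1.0, -0.012], [-1.0, -0.025, 0.003], [-0.003, 0.012, -1.0]]
wrist_force: [0.0, -0.5, -1.6]
gripper_width: 0.69
gripper_force: 29.9
```

```bash
python3 - <<'E'
from h import *
st();go(.642,-.26,.089)
E
```

```text
t 14.22 tcp [ 0.6388 -0.2598  0.1366] a -88.57 z [-0.0119  0.0031 -0.9999] w 0.69 F [ 0.  -0.5 -1.6] j [ -9.  36.   0.  -0. -55.  10.]
turn 0 then shift [ 0.0005 -0.0038  0.0476]
```

Call:
jog_arm:
  rows:
    - [[0,-0.001,0.025,0],[0,-0.001,0.016,0],[0,-0.001,0.007,0],[0,0,0,0]]

```text
time_s: 14.72
tcp_pos: [0.6453, -0.2605, 0.0946]
ee_rot: [[0.026, -1.0, 0.0], [-1.0, -0.026, -0.0], [0.0, -0.0, -1.0]]
wrist_force: [-0.1, -0.5, -1.8]
gripper_width: 0.689
gripper_force: 29.9
```

Call:
jog_arm:
  rows:
    - [[0,0,0,0],[0,0,0,0],[0,0,-0.02,0],[0,0,-0.04,0],[0,0,-0.045,0],[0,0,-0.045,0],[0,0,-0.045,0],[0,0,-0.045,0],[-0.0127,0.0295,0,0],[-0.0127,0.0295,0,0],[-0.0127,0.0295,0,0],[-0.0127,0.0295,0,0],[-0.0127,0.0295,0,0],[0,0,0,0]]
  claw: 1

```text
time_s: 16.48
tcp_pos: [0.4941, -0.2004, 0.337]
ee_rot: [[0.027, -1.0, 0.004], [-1.0, -0.027, -0.001], [0.001, -0.004, -1.0]]
wrist_force: [0.0, -0.6, 1.0]
gripper_width: 0.997
gripper_force: 0.0
```

```bash
python3 - <<'E'
from h import *
st()
m=camera_model('wrist');I=capture('wrist')
np.savez('w3.npz',I=I,**m)
t=camera_model('top');T=capture('top')
f={}
for c in('yellow','red','blue'):
    a=[x for x in blobs(I,c,300)[2]];b=[x for x in blobs(T,c,100)[2]]
    for x in a:
        for y in b:
            q,e=tri(m,x[1:3],t,y[1:3])
            if e<.008 and q[2]<.15: print(c,x,'top',y,q.round(4),round(e,4),'plane .08',plane(m,*x[1:3],.08).round(4))
cv2.imwrite('pics/w3.png',np.hstack([cv2.resize(I[:,:,::-1],(500,375)),cv2.resize(T[60:300,130:430,::-1],(300,240))[:0] if 0 else np.zeros((375,1,3),np.uint8)]))
cv2.imwrite('pics/w3.png',cv2.resize(I[:,:,::-1],(640,480)))
E
```

```text
t 16.48 tcp [ 0.4941 -0.2004  0.337 ] a -88.47 z [ 3.7e-03 -6.0e-04 -1.0e+00] w 0.997 F [ 0.  -0.6  1. ] j [ -5.  11.  -8.   0. -70.   6.]
```

View pics/w3.png

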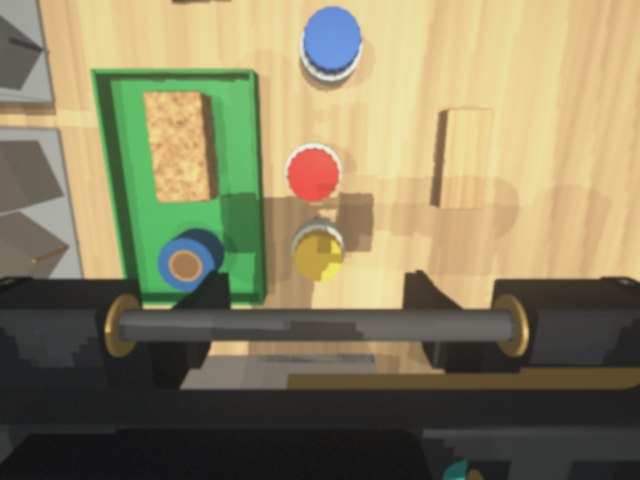

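The tape and cork block lie in the green tray. The pots show at (640-wide) yellow (318,253), red (314,173) and blue (333,38).

```bash
python3 - <<'E'
from h import *
d=np.load('w3.npz');m={k:d[k] for k in d if k!='I'};I=d['I'];t=camera_model('top')
for c,p,u in(('yellow',(313,183.6),(318,253)),('red',(339.5,181.5),(314,173)),('blue',(376.7,185.9),(333,38))):
    print(c,[x[1:] for x in blobs(I,c,300,100,30)[2]],'tri',tri(m,np.array(u)*.8,t,p)[0].round(4),'plane',plane(m,u[0]*.8,u[1]*.8,.08).round(4),plane(t,*p,.08).round(4))
E
```

```text
yellow [] tri [ 0.4935 -0.1526  0.0644] plane [ 0.4932 -0.1581  0.08  ] [ 0.491  -0.1503  0.08  ]
red [(np.float64(250.1), np.float64(139.7), 1372)] tri [ 0.4999 -0.2395  0.0678] plane [ 0.4994 -0.241   0.08  ] [ 0.498  -0.2368  0.08  ]
blue [(np.float64(265.3), np.float64(30.6), 1747), (np.float64(151.8), np.float64(207.5), 1004)] tri [ 0.4853 -0.3619  0.0692] plane [ 0.4853 -0.3607  0.08  ] [ 0.4836 -0.3574  0.08  ]
```

Call:
jog_arm:
  rows:
    - [[-0.0227,0,0,0],[-0.0227,0,0,0],[0,0,0.04,0],[0,0,0.04,0],[0,0,0.04,0],[0,0,0.04,0],[0,0,0.03,0],[0,0,0.016,0],[0,0,0.008,0],[0,0,0,0],[0,0,0,0]]

```text
time_s: 17.95
tcp_pos: [0.4955, -0.1555, 0.1211]
ee_rot: [[0.026, -1.0, 0.002], [-1.0, -0.026, -0.0], [0.0, -0.002, -1.0]]
wrist_force: [0.3, 0.2, 0.4]
gripper_width: 0.997
gripper_force: 0.0
```

Call:
jog_arm:
  rows:
    - [[0,0,0,0],[0,0,0,0],[0,0,0,0],[0,0,0,0],[0,0,0,0]]
  claw: 0

```text
time_s: 18.58
tcp_pos: [0.4937, -0.1554, 0.1203]
ee_rot: [[0.026, -1.0, -0.002], [-1.0, -0.026, -0.0], [-0.0, 0.002, -1.0]]
wrist_force: [-4.4, 0.3, 4.5]
gripper_width: 0.677
gripper_force: 30.0
```

```bash
python3 - <<'E'
from h import *
st()
E
```

```text
t 18.57 tcp [ 0.4937 -0.1554  0.1203] a -88.51 z [-0.0024 -0.     -1.    ] w 0.677 F [-4.4  0.3  4.5] j [  1.  23. -27.  -0. -40.   1.]
```

Call:
jog_arm:
  rows:
    - [[0,0,0,0],[0,0,-0.004,0],[0,0,-0.001,0],[0,0,0,0]]
  claw: 1

```text
time_s: 19.08
tcp_pos: [0.4952, -0.1554, 0.1254]
ee_rot: [[0.026, -1.0, 0.001], [-1.0, -0.026, -0.0], [0.0, -0.001, -1.0]]
wrist_force: [-0.5, 0.2, 0.0]
gripper_width: 0.979
gripper_force: 0.0
```

Call:
jog_arm:
  rows:
    - [[0,0,0,0],[0,0,0,0],[0,0,0,0],[0,0,0,0],[0,0,0,0],[0,0,0,0]]
  claw: 0

```text
time_s: 19.82
tcp_pos: [0.4943, -0.1554, 0.1252]
ee_rot: [[0.026, -1.0, -0.001], [-1.0, -0.026, 0.0], [-0.0, 0.001, -1.0]]
wrist_force: [-1.1, -0.4, 1.3]
gripper_width: 0.592
gripper_force: 30.0
```

Call:
jog_arm:
  rows:
    - [[0,0,-0.03,0],[0,0,-0.04,0],[0,0,-0.04,0],[0,0,-0.04,0],[-0.0375,0.0003,0,0],[-0.0375,0.0003,0,0],[-0.0375,0.0003,0,0],[-0.0375,0.0003,0,0],[-0.0375,0.0003,0,0],[-0.0375,0.0003,0,0],[-0.0375,0.0003,0,0],[-0.0375,0.0003,0,0],[-0.0375,0.0003,0,0],[-0.0375,0.0003,0,0],[-0.0375,0.0003,0,0],[-0.0375,0.0003,0,0],[0,0,0,0]]

```text
time_s: 21.95
tcp_pos: [0.479, 0.2965, 0.274]
ee_rot: [[0.029, -1.0, -0.001], [-1.0, -0.029, -0.0], [0.0, 0.001, -1.0]]
wrist_force: [0.7, -0.3, -2.0]
gripper_width: 0.591
gripper_force: 30.0
```

```bash
python3 - <<'E'
from h import *
s=st()
m=camera_model('wrist');I=capture('wrist')
np.savez('w4.npz',I=I,**m)
h=cv2.cvtColor(I,cv2.COLOR_RGB2HSV)
for x in blobs(I,'yellow',20,90,80)[2]: print(x,plane(m,*x[1:3],.026).round(4))
cv2.imwrite('pics/w4.png',cv2.resize(I[:260,:,::-1],(800,406),interpolation=cv2.INTER_CUBIC))
E
```

```text
t 21.95 tcp [0.479  0.2965 0.274 ] a -88.36 z [-1.1e-03 -3.0e-04 -1.0e+00] w 0.591 F [ 0.7 -0.3 -2. ] j [ 48.  17. -10.  -0. -63. -47.]
(1, np.float64(251.5), np.float64(83.9), 162) [0.4843 0.1936 0.026 ]
(2, np.float64(286.3), np.float64(283.3), 30) [0.429  0.4534 0.026 ]
```

View pics/w4.png

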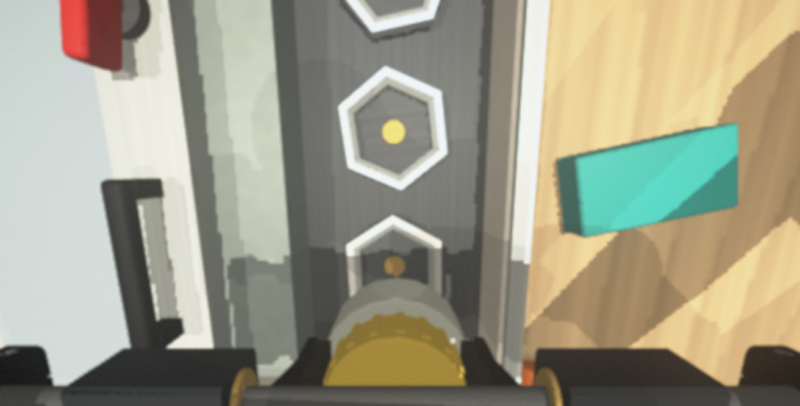

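The view shows cup 1 whole (dot at (393,131)) and half of cup 2 (dot at (395,266)) ahead of the held yellow pot.

```bash
python3 - <<'E'
from h import *
d=np.load('w4.npz');m={k:d[k] for k in d if k!='I'};k=1.5625
P=lambda u,v,z:plane(m,u/k,v/k,z)
print('st2 dot',P(395,266,.026).round(4))
def ang(c,pts):
    for u,v in pts:
        p=P(u,v,.04)-c; print((np.degrees(np.arctan2(p[1],p[0]))%60).round(1),round(np.hypot(*p[:2]),4),end='; ')
    print()
ang(P(393,131,.026),[(388,67),(440,92),(446,152),(401,188),(348,165),(340,105)])
ang(P(395,266,.026),[(393,215),(440,240),(347,243)])
d=np.load('w2.npz');m={k:d[k] for k in d if k!='I'}
ang(P(409,50,.026),[(471,38),(436,100),(389,107),(350,52)])
E
```

```text
st2 dot [0.4801 0.2941 0.026 ]
36.3 0.0396; 38.2 0.0402; 39.6 0.0405; 39.8 0.0404; 38.3 0.0401; 38.3 0.0397; 
33.6 0.0413; 35.7 0.0406; 31.8 0.0414; 
10.2 0.0407; 3.2 0.0387; 15.1 0.0409; 11.4 0.0399;
```

Call:
jog_arm:
  rows:
    - [[0.0025,-0.001,0,0],[0,0,0,-0.13],[0,0,0,-0.13],[0,0,0,-0.13],[0,0,0,-0.13],[0,0,0.03,0],[0,0,0.03,0],[0,0,0.025,0],[0,0,0.015,0],[0,0,0.008,0],[0,0,0,0]]

```text
time_s: 23.38
tcp_pos: [0.4806, 0.2917, 0.1673]
ee_rot: [[0.519, -0.855, 0.0], [-0.855, -0.519, -0.0], [0.0, 0.0, -1.0]]
wrist_force: [0.0, -0.1, -3.1]
gripper_width: 0.586
gripper_force: 30.0
```

Call:
jog_arm:
  rows:
    - [[0,0,0.004,0],[0,0,0.002,0],[0,0,0,0]]

```text
time_s: 23.75
tcp_pos: [0.4814, 0.2923, 0.1633]
ee_rot: [[0.52, -0.854, 0.003], [-0.854, -0.52, 0.001], [0.0, -0.003, -1.0]]
wrist_force: [0.8, -1.0, 5.2]
gripper_width: 0.589
gripper_force: 30.0
```

Call:
jog_arm:
  rows:
    - [[0,0,0.003,0],[0,0,0,0]]

```text
time_s: 24.0
tcp_pos: [0.4819, 0.2919, 0.1624]
ee_rot: [[0.521, -0.853, 0.004], [-0.853, -0.521, 0.001], [0.002, -0.004, -1.0]]
wrist_force: [-1.0, -5.3, 14.3]
gripper_width: 0.593
gripper_force: 30.0
```

Call:
jog_arm:
  rows:
    - [[0,0,0,0.06],[0,0,0,0.06],[0,0,0,0.06],[0,0,0,0.06],[0,0,0,0.06],[0,0,0,0.06]]

```text
time_s: 24.75
tcp_pos: [0.4807, 0.291, 0.1609]
ee_rot: [[0.185, -0.983, 0.001], [-0.983, -0.185, -0.002], [0.002, -0.001, -1.0]]
wrist_force: [-2.5, -5.0, 9.8]
gripper_width: 0.589
gripper_force: 30.0
```

Call:
jog_arm:
  rows:
    - [[0,0,0.002,0.06],[0,0,0,0.06],[0,0,0,0.06],[0,0,0,0.06],[0,0,0,0.06]]

```text
time_s: 25.38
tcp_pos: [0.4798, 0.2913, 0.1561]
ee_rot: [[-0.116, -0.993, -0.001], [-0.993, 0.116, -0.001], [0.002, 0.001, -1.0]]
wrist_force: [-0.2, -0.8, -3.2]
gripper_width: 0.59
gripper_force: 30.0
```

Call:
jog_arm:
  rows:
    - [[0,0,0.001,0.06],[0,0,0,0.06],[0,0,0,0.06],[0,0,0,0.06],[0,0,0,0.06]]

```text
time_s: 26.0
tcp_pos: [0.479, 0.2917, 0.1554]
ee_rot: [[-0.4, -0.917, -0.002], [-0.917, 0.4, -0.002], [0.003, 0.001, -1.0]]
wrist_force: [-6.1, -0.4, 1.6]
gripper_width: 0.59
gripper_force: 30.0
```

Call:
jog_arm:
  rows:
    - [[0,0,0.002,-0.08],[0,0,0.003,-0.08],[0,0,0.002,0],[0,0,0,0]]

```text
time_s: 26.5
tcp_pos: [0.4805, 0.2918, 0.1514]
ee_rot: [[-0.25, -0.968, 0.001], [-0.968, 0.25, -0.0], [-0.0, -0.001, -1.0]]
wrist_force: [-5.0, -2.5, 13.1]
gripper_width: 0.589
gripper_force: 30.0
```

Call:
jog_arm:
  rows:
    - [[0,0,-0.003,0],[0,0,0,0],[0,0,0,0]]
  claw: 1

```text
time_s: 26.88
tcp_pos: [0.4805, 0.292, 0.1512]
ee_rot: [[-0.251, -0.968, 0.0], [-0.968, 0.251, 0.0], [-0.0, -0.0, -1.0]]
wrist_force: [-0.3, -0.1, -0.1]
gripper_width: 0.85
gripper_force: 0.0
```

Call:
jog_arm:
  rows:
    - [[0,0,-0.03,0],[0,0,-0.05,0],[0,0,-0.05,0],[0,0,-0.03,-0.14],[0,0,0,-0.14],[0.0418,-0.0003,0,0],[0.0418,-0.0003,0,0],[0.0418,-0.0003,0,0],[0.0418,-0.0003,0,0],[0.0418,-0.0003,0,0],[0.0418,-0.0003,0,0],[0.0418,-0.0003,0,0],[0.0418,-0.0003,0,0],[0.0418,-0.0003,0,0],[0.0418,-0.0003,0,0],[0.0418,-0.0003,0,0],[0.0418,-0.0003,0,0],[0,0,0,0],[0,0,0,0]]

```text
time_s: 29.25
tcp_pos: [0.497, -0.2093, 0.3108]
ee_rot: [[0.026, -1.0, -0.001], [-1.0, -0.026, 0.0], [-0.0, 0.001, -1.0]]
wrist_force: [0.8, -0.6, 0.0]
gripper_width: 0.997
gripper_force: 0.0
```

```bash
python3 - <<'E'
from h import *
s=st()
m=camera_model('wrist');I=capture('wrist');t=camera_model('top')
for c,p in(('red',(339.5,181.5)),('blue',(376.7,185.9))):
    for x in blobs(I,c,300,100,30)[2]: print(c,x[1:],plane(m,*x[1:3],.078).round(4),'tri',[q.round(4) if hasattr(q,'round') else q for q in tri(m,x[1:3],t,p)])
S=capture('scene');cv2.imwrite('pics/s5.png',cv2.resize(S[150:310,150:370,::-1],(800,582),interpolation=cv2.INTER_CUBIC))
E
```

```text
t 29.25 tcp [ 0.497  -0.2093  0.3108] a -88.54 z [-7.e-04  4.e-04 -1.e+00] w 0.997 F [ 0.8 -0.6  0. ] j [ -6.  13. -10.  -0. -67.   7.]
red (np.float64(251.2), np.float64(149.3), 1559) [ 0.5007 -0.2396  0.078 ] tri [array([ 0.5003, -0.2387,  0.0698]), np.float64(0.0009)]
blue (np.float64(267.5), np.float64(33.2), 2028) [ 0.4865 -0.3609  0.078 ] tri [array([ 0.4862, -0.363 ,  0.0643]), np.float64(0.0021)]
blue (np.float64(144.7), np.float64(215.8), 949) [ 0.6306 -0.1541  0.078 ] tri [array([ 0.4618, -0.277 ,  0.4025]), np.float64(0.0752)]
```

View pics/s5.png

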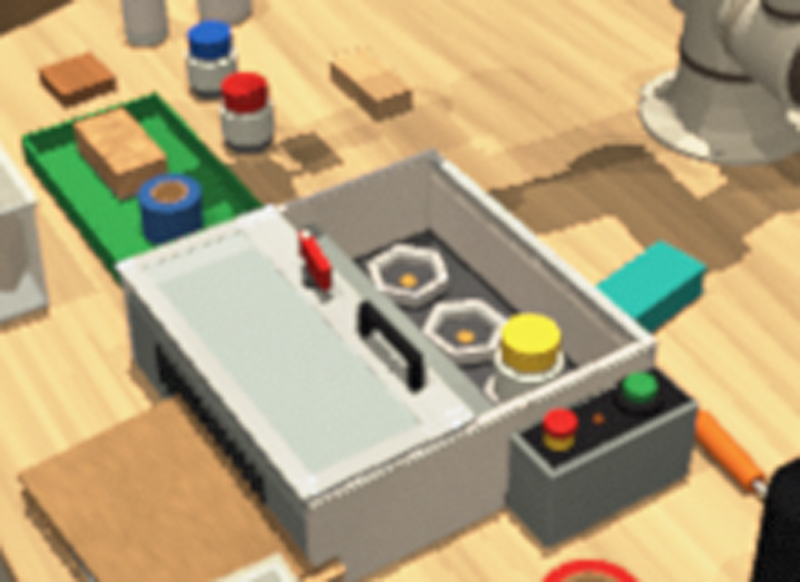

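Yellow stands deep in cup 2. Red and blue have not moved. Now I'll fetch red.

Call:
jog_arm:
  rows:
    - [[0.0303,-0.0027,0,0],[0,0,0.04,0],[0,0,0.04,0],[0,0,0.04,0],[0,0,0.03,0],[0,0,0.02,0],[0,0,0.01,0],[0,0,0.005,0],[0,0,0,0],[0,0,0,0]]

```text
time_s: 30.6
tcp_pos: [0.5011, -0.2397, 0.1271]
ee_rot: [[0.026, -1.0, 0.002], [-1.0, -0.026, -0.0], [0.0, -0.002, -1.0]]
wrist_force: [0.1, -0.9, -0.3]
gripper_width: 0.997
gripper_force: 0.0
```

Call:
jog_arm:
  rows:
    - [[0,0,0,0],[0,0,0,0],[0,0,0,0],[0,0,0,0],[0,0,0,0],[0,0,0,0]]
  claw: 0

```text
time_s: 31.35
tcp_pos: [0.5002, -0.2397, 0.1262]
ee_rot: [[0.026, -1.0, -0.001], [-1.0, -0.026, 0.0], [-0.0, 0.001, -1.0]]
wrist_force: [-1.8, 0.3, 1.8]
gripper_width: 0.589
gripper_force: 30.0
```

Call:
jog_arm:
  rows:
    - [[0,0,-0.035,0],[0,0,-0.035,0],[0,0,-0.035,0],[0,0,-0.035,0],[-0.03615,0.0004,0,0],[-0.03615,0.0004,0,0],[-0.03615,0.0004,0,0],[-0.03615,0.0004,0,0],[-0.03615,0.0004,0,0],[-0.03615,0.0004,0,0],[-0.03615,0.0004,0,0],[-0.03615,0.0004,0,0],[-0.03615,0.0004,0,0],[-0.03615,0.0004,0,0],[-0.03615,0.0004,0,0],[-0.03615,0.0004,0,0],[0,0,0,-0.13],[0,0,0,-0.13],[0,0,0,-0.13],[0,0,0,-0.13]]

```text
time_s: 33.85
tcp_pos: [0.4839, 0.1938, 0.265]
ee_rot: [[0.523, -0.853, -0.002], [-0.853, -0.523, -0.0], [-0.001, 0.002, -1.0]]
wrist_force: [0.4, -0.0, -3.1]
gripper_width: 0.59
gripper_force: 30.0
```

```bash
python3 - <<'E'
from h import *
s=st();go(.4843,.1938,.164)
E
```

```text
t 33.85 tcp [0.4839 0.1938 0.265 ] a -58.49 z [-2.1e-03 -4.0e-04 -1.0e+00] w 0.59 F [ 0.4 -0.  -3.1] j [ 40.  13. -16.  -0. -60.  -8.]
turn 0 then shift [ 0.0003 -0.0006  0.101 ]
```

Call:
jog_arm:
  rows:
    - [[0,0,0.03,0],[0,0,0.03,0],[0,0,0.02,0],[0,0,0.012,0],[0,0,0.006,0],[0,0,0.004,0],[0,0,0.002,0],[0,0,0,0]]

```text
time_s: 34.85
tcp_pos: [0.4848, 0.194, 0.1635]
ee_rot: [[0.52, -0.854, 0.001], [-0.854, -0.52, 0.001], [0.0, -0.002, -1.0]]
wrist_force: [-2.0, -1.0, 3.7]
gripper_width: 0.589
gripper_force: 30.0
```

Call:
jog_arm:
  rows:
    - [[0,0,0.002,0.05],[0,0,0,0.05],[0,0,0,0.05],[0,0,0,0.05]]

```text
time_s: 35.35
tcp_pos: [0.4844, 0.1937, 0.1624]
ee_rot: [[0.339, -0.941, 0.001], [-0.941, -0.339, -0.0], [0.001, -0.001, -1.0]]
wrist_force: [-5.3, -1.9, 8.7]
gripper_width: 0.59
gripper_force: 30.0
```

Call:
jog_arm:
  rows:
    - [[0,0,0.001,0.05],[0,0,0,0.05],[0,0,0,0.05],[0,0,0,0.05]]

```text
time_s: 35.85
tcp_pos: [0.4843, 0.1938, 0.1594]
ee_rot: [[0.143, -0.99, 0.0], [-0.99, -0.143, 0.001], [-0.001, -0.001, -1.0]]
wrist_force: [-0.3, 0.3, -3.5]
gripper_width: 0.588
gripper_force: 30.0
```

Call:
jog_arm:
  rows:
    - [[0,0,0.001,0.05],[0,0,0,0.05],[0,0,0,0.05],[0,0,0,0.05]]

```text
time_s: 36.35
tcp_pos: [0.484, 0.1937, 0.1579]
ee_rot: [[-0.056, -0.998, -0.001], [-0.998, 0.056, -0.0], [0.0, 0.001, -1.0]]
wrist_force: [-0.5, -0.3, -3.2]
gripper_width: 0.59
gripper_force: 30.0
```

Call:
jog_arm:
  rows:
    - [[0,0,0.003,0],[0,0,0.003,0],[0,0,0.002,0],[0,0,0,0]]

```text
time_s: 36.85
tcp_pos: [0.484, 0.1936, 0.1522]
ee_rot: [[-0.053, -0.999, -0.001], [-0.999, 0.053, -0.001], [0.001, 0.001, -1.0]]
wrist_force: [-7.2, -1.4, 10.9]
gripper_width: 0.587
gripper_force: 30.0
```

Call:
jog_arm:
  rows:
    - [[0,0,-0.002,0],[0,0,0,0],[0,0,0,0]]
  claw: 1

```text
time_s: 37.22
tcp_pos: [0.4851, 0.1942, 0.1524]
ee_rot: [[-0.054, -0.999, 0.001], [-0.999, 0.054, 0.001], [-0.001, -0.001, -1.0]]
wrist_force: [-0.5, -0.1, 0.1]
gripper_width: 0.848
gripper_force: 0.0
```

Call:
jog_arm:
  rows:
    - [[0,0,-0.03,0],[0,0,-0.05,0],[0,0,-0.05,0],[0,0,-0.03,-0.08],[0.0436,0.0009,0,0],[0.0436,0.0009,0,0],[0.0436,0.0009,0,0],[0.0436,0.0009,0,0],[0.0436,0.0009,0,0],[0.0436,0.0009,0,0],[0.0436,0.0009,0,0],[0.0436,0.0009,0,0],[0.0436,0.0009,0,0],[0.0436,0.0009,0,0],[0.0436,0.0009,0,0],[0.0436,0.0009,0,0],[0,0,0,0],[0,0,0,0]]

```text
time_s: 39.48
tcp_pos: [0.4872, -0.3293, 0.3118]
ee_rot: [[0.026, -1.0, -0.0], [-1.0, -0.026, 0.0], [-0.0, 0.0, -1.0]]
wrist_force: [0.2, -0.4, -0.3]
gripper_width: 1.001
gripper_force: 0.0
```

```bash
python3 - <<'E'
from h import *
s=st()
m=camera_model('wrist');I=capture('wrist')
for x in blobs(I,'blue',300,100,30)[2]: q=plane(m,*x[1:3],.078);print(x[1:],q.round(4));go(q[0],q[1],.126,-88.5)
S=capture('scene');M=camera_model('scene')
for x in blobs(S,'blue',20)[2]+blobs(S,'red',20)[2]+blobs(S,'yellow',20)[2]: print(x[1:])
E
```

```text
t 39.48 tcp [ 0.4872 -0.3293  0.3118] a -88.53 z [-4.e-04  3.e-04 -1.e+00] w 1.001 F [ 0.2 -0.4 -0.3] j [-18.  18.  -3.  -0. -69.  20.]
(np.float64(255.1), np.float64(147.1), 1420) [ 0.4866 -0.3621  0.078 ]
turn 0.0004 then shift [0.0333 0.0016 0.1861]
(np.float64(207.3), np.float64(160.5), 92)
(np.float64(196.4), np.float64(208.4), 173)
(np.float64(187.0), np.float64(130.8), 30)
(np.float64(236.7), np.float64(222.0), 70)
(np.float64(278.0), np.float64(227.0), 193)
(np.float64(303.7), np.float64(265.9), 70)
(np.float64(312.3), np.float64(319.3), 483)
(np.float64(147.1), np.float64(134.5), 168)
(np.float64(295.4), np.float64(241.4), 148)
```

Call:
jog_arm:
  rows:
    - [[0.0331,0.0012,0,0],[0,0,0.04,0],[0,0,0.04,0],[0,0,0.04,0],[0,0,0.03,0],[0,0,0.02,0],[0,0,0.01,0],[0,0,0.006,0],[0,0,0,0],[0,0,0,0]]

```text
time_s: 40.83
tcp_pos: [0.4874, -0.3627, 0.1272]
ee_rot: [[0.026, -1.0, 0.002], [-1.0, -0.026, -0.001], [0.001, -0.002, -1.0]]
wrist_force: [0.5, 0.2, 0.5]
gripper_width: 1.005
gripper_force: 0.0
```

Call:
jog_arm:
  rows:
    - [[0,0,0,0],[0,0,0,0],[0,0,0,0],[0,0,0,0],[0,0,0,0],[0,0,0,0]]
  claw: 0

```text
time_s: 41.58
tcp_pos: [0.4865, -0.3625, 0.1262]
ee_rot: [[0.026, -1.0, -0.001], [-1.0, -0.026, 0.0], [-0.0, 0.001, -1.0]]
wrist_force: [-1.5, -0.7, 1.5]
gripper_width: 0.591
gripper_force: 29.9
```

Call:
jog_arm:
  rows:
    - [[0,0,-0.035,0],[0,0,-0.035,0],[0,0,-0.035,0],[0,0,-0.035,0],[-0.03805,-0.0012,0,0],[-0.03805,-0.0012,0,0],[-0.03805,-0.0012,0,0],[-0.03805,-0.0012,0,0],[-0.03805,-0.0012,0,0],[-0.03805,-0.0012,0,0],[-0.03805,-0.0012,0,0],[-0.03805,-0.0012,0,0],[-0.03805,-0.0012,0,0],[-0.03805,-0.0012,0,0],[-0.03805,-0.0012,0,0],[-0.03805,-0.0012,0,0],[0,0,0,-0.13],[0,0,0,-0.13],[0,0,0,-0.13],[0,0,0,-0.13]]

```text
time_s: 44.08
tcp_pos: [0.4891, 0.0944, 0.2656]
ee_rot: [[0.523, -0.852, -0.001], [-0.852, -0.523, 0.0], [-0.001, 0.001, -1.0]]
wrist_force: [-0.2, 0.2, -2.3]
gripper_width: 0.59
gripper_force: 29.9
```

```bash
python3 - <<'E'
from h import *
s=st();go(.4883,.0942,.164)
E
```

```text
t 44.08 tcp [0.4891 0.0944 0.2656] a -58.48 z [-9.e-04  4.e-04 -1.e+00] w 0.59 F [-0.2  0.2 -2.3] j [ 30.  11. -19.  -0. -60.   2.]
turn 0 then shift [-0.0002  0.0008  0.1016]
```

Call:
jog_arm:
  rows:
    - [[0,0.0008,0.03,0],[0,0,0.03,0],[0,0,0.02,0],[0,0,0.012,0],[0,0,0.006,0],[0,0,0.004,0],[0,0,0.002,0],[0,0,0,0]]

```text
time_s: 45.08
tcp_pos: [0.489, 0.0939, 0.1628]
ee_rot: [[0.519, -0.855, 0.001], [-0.855, -0.519, 0.0], [0.0, -0.001, -1.0]]
wrist_force: [1.2, -1.5, -2.2]
gripper_width: 0.592
gripper_force: 29.9
```

Call:
jog_arm:
  rows:
    - [[0,0,0.003,0.05],[0,0,0,0.05],[0,0,0,0.05],[0,0,0,0.05]]

```text
time_s: 45.58
tcp_pos: [0.4888, 0.0931, 0.1623]
ee_rot: [[0.341, -0.94, 0.0], [-0.94, -0.341, -0.002], [0.002, 0.0, -1.0]]
wrist_force: [-4.8, -3.0, 16.3]
gripper_width: 0.59
gripper_force: 30.0
```

Call:
jog_arm:
  rows:
    - [[0,0,0,0.05],[0,0,0,0.05],[0,0,0,0.05],[0,0,0,0]]

```text
time_s: 46.08
tcp_pos: [0.4885, 0.093, 0.1624]
ee_rot: [[0.196, -0.981, -0.0], [-0.981, -0.196, -0.002], [0.002, 0.0, -1.0]]
wrist_force: [-5.7, -4.1, 17.2]
gripper_width: 0.59
gripper_force: 30.1
```

Call:
jog_arm:
  rows:
    - [[0,0,0,0.05],[0,0,0,0.05],[0,0,0,0.05],[0,0,0,0.05]]

```text
time_s: 46.58
tcp_pos: [0.4881, 0.0929, 0.162]
ee_rot: [[-0.003, -1.0, -0.001], [-1.0, 0.003, -0.002], [0.002, 0.001, -1.0]]
wrist_force: [-7.6, -3.2, 14.2]
gripper_width: 0.59
gripper_force: 30.0
```

Call:
jog_arm:
  rows:
    - [[0,0,0,0.05],[0,0,0,0.05],[0,0,0,0.05],[0,0,0,0.05]]

```text
time_s: 47.08
tcp_pos: [0.488, 0.0932, 0.1596]
ee_rot: [[-0.205, -0.979, -0.001], [-0.979, 0.205, -0.001], [0.001, 0.001, -1.0]]
wrist_force: [-0.9, -1.5, -1.4]
gripper_width: 0.593
gripper_force: 30.0
```

Call:
jog_arm:
  rows:
    - [[0,0,0.003,0],[0,0,0.003,0],[0,0,0.003,0],[0,0,0.001,0],[0,0,0,0]]

```text
time_s: 47.7
tcp_pos: [0.4881, 0.0933, 0.152]
ee_rot: [[-0.201, -0.98, -0.001], [-0.98, 0.201, -0.002], [0.002, 0.001, -1.0]]
wrist_force: [-10.3, -2.4, 20.9]
gripper_width: 0.588
gripper_force: 30.0
```

Call:
jog_arm:
  rows:
    - [[0,0,-0.004,0],[0,0,0,0],[0,0,0,0]]
  claw: 1

```text
time_s: 48.08
tcp_pos: [0.4894, 0.0943, 0.1532]
ee_rot: [[-0.202, -0.979, 0.001], [-0.979, 0.202, 0.001], [-0.001, -0.001, -1.0]]
wrist_force: [-0.2, -0.0, 0.9]
gripper_width: 0.85
gripper_force: 0.0
```

Call:
jog_arm:
  rows:
    - [[0,0,-0.03,0],[0,0,-0.05,0],[0,0,-0.05,0],[0,0,-0.03,-0.124],[0,0,0,-0.124],[-0.0286,-0.0216,0,0],[-0.0286,-0.0216,0,0],[-0.0286,-0.0216,0,0],[-0.0286,-0.0216,0,0],[-0.0286,-0.0216,0,0],[-0.0286,-0.0216,0,0],[0,0,0,0],[0,0,0,0]]

```text
time_s: 49.7
tcp_pos: [0.6106, 0.2709, 0.3124]
ee_rot: [[0.044, -0.999, -0.001], [-0.999, -0.044, -0.001], [0.001, 0.001, -1.0]]
wrist_force: [0.8, 0.2, 0.5]
gripper_width: 0.999
gripper_force: 0.0
```

```bash
python3 - <<'E'
from h import *
s=st()
m=camera_model('wrist');I=capture('wrist');np.savez('w6.npz',I=I,**m)
for x in blobs(I,'red',200)[2]: print(x[1:],plane(m,*x[1:3],.155).round(4))
S=capture('scene')
A=cv2.resize(I[:260,:,::-1],(800,406),interpolation=cv2.INTER_CUBIC)
cv2.imwrite('pics/w6.png',A)
E
```

```text
t 49.7 tcp [0.6106 0.2709 0.3124] a -87.47 z [-1.e-03 -7.e-04 -1.e+00] w 0.999 F [0.8 0.2 0.5] j [ 38.  26.   9.  -0. -73. -35.]
(np.float64(250.6), np.float64(54.8), 809) [0.6186 0.1531 0.155 ]
(np.float64(376.4), np.float64(112.7), 2245) [0.5087 0.194  0.155 ]
(np.float64(317.8), np.float64(287.8), 432) [0.5407 0.3693 0.155 ]
(np.float64(270.9), np.float64(291.4), 578) [0.5886 0.3756 0.155 ]
```

View pics/w6.png

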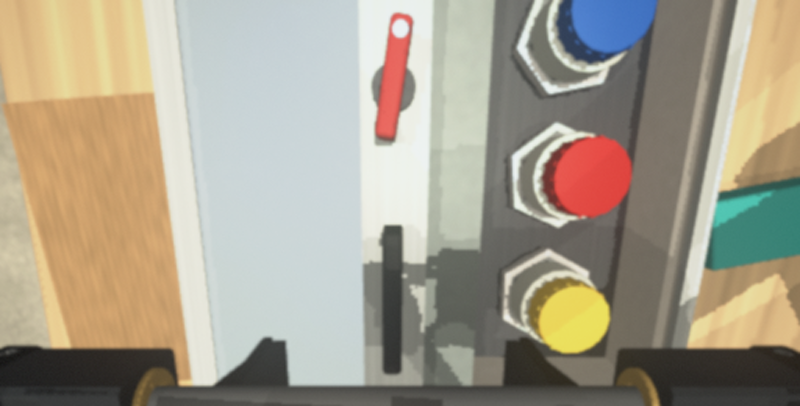

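All three pots sit deep in their cups. The handle runs from (393,227) to (392,372) and the wing from (400,15) to (386,138).

```bash
python3 - <<'E'
from h import *
d=np.load('w6.npz');m={k:d[k] for k in d if k!='I'};k=1.5625
P=lambda u,v,z:plane(m,u/k,v/k,z).round(4)
a,b=P(393,227,.156),P(392,372,.156);print('handle',a,b,(a+b)/2)
print('wing',P(401,16,.158),P(386,132,.158))
go(*((a+b)/2)[:2],.201,-87.4)
E
```

```text
handle [0.6148 0.2264 0.156 ] [0.6117 0.3159 0.156 ] [0.61325 0.27115 0.156  ]
wing [0.6152 0.1218 0.158 ] [0.6206 0.1763 0.158 ]
turn -0.0018 then shift [-0.0007 -0.0028  0.1123]
```

Call:
jog_arm:
  rows:
    - [[-0.0005,-0.0028,0.035,0],[0,0,0.035,0],[0,0,0.025,0],[0,0,0.012,0],[0,0,0.005,0],[0,0,0,0]]

```text
time_s: 50.55
tcp_pos: [0.6138, 0.2716, 0.2021]
ee_rot: [[0.044, -0.999, 0.001], [-0.999, -0.044, 0.001], [-0.001, -0.001, -1.0]]
wrist_force: [-0.3, -0.5, -0.4]
gripper_width: 1.0
gripper_force: 0.0
```

Call:
jog_arm:
  rows:
    - [[0,0,0,0],[0,0,0,0],[0,0,0,0],[0,0,0,0],[0,0,0,0],[0,0,0,0],[0,0,0,0],[0,0,0,0]]
  claw: 0

```text
time_s: 51.55
tcp_pos: [0.6135, 0.2716, 0.2012]
ee_rot: [[0.044, -0.999, -0.0], [-0.999, -0.044, -0.0], [0.0, 0.0, -1.0]]
wrist_force: [0.4, 0.4, -1.0]
gripper_width: 0.17
gripper_force: 0.0
```

Call:
jog_arm:
  rows:
    - [[0,0.01,0,0],[0,0.018,0,0],[0,0.018,0,0],[0,0.018,0,0],[0,0.018,0,0],[0,0.018,0,0],[0,0.018,0,0],[0,0.018,0,0],[0,0.018,0,0],[0,0.016,0,0],[0,0,0,0]]

```text
time_s: 52.92
tcp_pos: [0.4416, 0.2649, 0.2012]
ee_rot: [[0.044, -0.999, -0.001], [-0.999, -0.044, 0.002], [-0.002, 0.001, -1.0]]
wrist_force: [-3.3, 5.7, -2.6]
gripper_width: 0.134
gripper_force: 30.0
```

Call:
jog_arm:
  rows:
    - [[0,0.01,0,0],[0,0.008,0,0],[0,0.003,0,0],[0,0,0,0]]

```text
time_s: 53.42
tcp_pos: [0.4227, 0.2642, 0.2012]
ee_rot: [[0.044, -0.999, 0.002], [-0.999, -0.044, 0.003], [-0.003, -0.002, -1.0]]
wrist_force: [3.5, 5.1, -7.0]
gripper_width: 0.134
gripper_force: 30.0
```

Call:
jog_arm:
  rows:
    - [[0,0.003,0,0],[0,0.002,0,0],[0,0,0,0]]

```text
time_s: 53.8
tcp_pos: [0.422, 0.2643, 0.2012]
ee_rot: [[0.045, -0.999, 0.011], [-0.999, -0.045, 0.004], [-0.004, -0.011, -1.0]]
wrist_force: [23.2, 0.0, -19.3]
gripper_width: 0.136
gripper_force: 30.1
```

Call:
jog_arm:
  rows:
    - [[0,-0.004,0,0],[0,0,0,0]]

```text
time_s: 54.05
tcp_pos: [0.4226, 0.2642, 0.2012]
ee_rot: [[0.044, -0.999, 0.003], [-0.999, -0.044, 0.003], [-0.003, -0.003, -1.0]]
wrist_force: [5.9, 4.0, -8.2]
gripper_width: 0.138
gripper_force: 30.0
```

Call:
jog_arm:
  rows:
    - [[0,0,0,0],[0,0,0,0],[0,0,0,0],[0,0,-0.03,0],[0,0,-0.04,0],[0,0,-0.03,0],[0.0247,-0.0007,0,0],[0.0247,-0.0007,0,0],[0.0247,-0.0007,0,0],[0,0,0,0],[0,0,0,0]]
  claw: 1

```text
time_s: 55.42
tcp_pos: [0.4268, 0.1889, 0.3008]
ee_rot: [[0.043, -0.999, -0.001], [-0.999, -0.043, -0.0], [0.0, 0.001, -1.0]]
wrist_force: [-0.1, 0.9, -0.2]
gripper_width: 1.001
gripper_force: 0.0
```

```bash
python3 - <<'E'
from h import *
s=st()
m=camera_model('wrist');I=capture('wrist');np.savez('w7.npz',I=I,**m)
K,l,b=blobs(I,'red',200)
for x in b:
    r=cv2.minAreaRect(np.argwhere(l==x[0])[:,::-1].astype(np.float32));bp=cv2.boxPoints(r)
    print(x[1:],plane(m,*x[1:3],.153).round(4),r[1],[plane(m,*p,.158).round(4)[:2] for p in bp])
cv2.imwrite('pics/w7.png',cv2.resize(I[:260,:,::-1],(800,406),interpolation=cv2.INTER_CUBIC))
E
```

```text
t 55.42 tcp [0.4268 0.1889 0.3008] a -87.51 z [-7.e-04 -5.e-04 -1.e+00] w 1.001 F [-0.1  0.9 -0.2] j [ 44.   6. -20.  -0. -64. -41.]
(np.float64(253.7), np.float64(148.6), 680) [0.429  0.1461 0.153 ] (13.151918411254883, 55.73126220703125) [array([0.4375, 0.1683]), array([0.4316, 0.1221]), array([0.4209, 0.1234]), array([0.4263, 0.1697])]
```

View pics/w7.png

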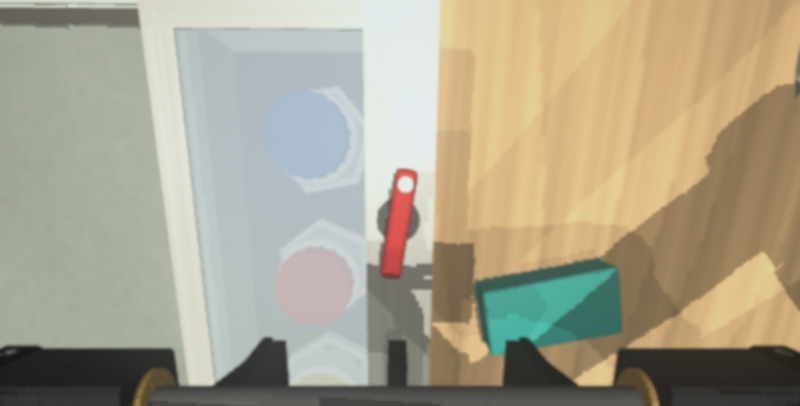

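The cover is shut flush to the front edge. The wing runs from (406,169) to (391,277), with the white dot at the right-hand end.

```bash
python3 - <<'E'
from h import *
d=np.load('w7.npz');m={k:d[k] for k in d if k!='I'};k=1.5625
P=lambda u,v,z:plane(m,u/k,v/k,z).round(4)
a,b=P(406.5,169,.158),P(391,276,.158);c=(a+b)/2;print(a,b,np.linalg.norm(a-b),c,np.degrees(np.arctan2(*(a-b)[[1,0]])))
go(c[0],c[1],.197,-95.5)
E
```

```text
[0.4253 0.1127 0.158 ] [0.431  0.1696 0.158 ] 0.05718478818706948 [0.42815 0.14115 0.158  ] -95.72056282236736
turn 0.14 then shift [ 0.0477 -0.0059  0.1039]
```

Call:
jog_arm:
  rows:
    - [[0,0,0,0.14],[0.0238,-0.003,0,0],[0.0238,-0.003,0,0],[0,0,0.04,0],[0,0,0.035,0],[0,0,0.02,0],[0,0,0.009,0],[0,0,0,0]]

```text
time_s: 56.48
tcp_pos: [0.4285, 0.1416, 0.197]
ee_rot: [[-0.095, -0.995, -0.001], [-0.995, 0.095, -0.001], [0.001, 0.001, -1.0]]
wrist_force: [0.1, -0.6, -0.1]
gripper_width: 0.997
gripper_force: 0.0
```

Call:
jog_arm:
  rows:
    - [[0,0,0,0],[0,0,0,0],[0,0,0,0],[0,0,0,0],[0,0,0,0],[0,0,0,0],[0,0,0,0],[0,0,0,0],[0,0,0,0]]
  claw: 0

```text
time_s: 57.6
tcp_pos: [0.4281, 0.1412, 0.1971]
ee_rot: [[-0.096, -0.995, -0.001], [-0.995, 0.096, -0.0], [0.0, 0.001, -1.0]]
wrist_force: [-2.7, 2.0, 1.4]
gripper_width: 0.27
gripper_force: 30.0
```

Call:
jog_arm:
  rows:
    - [[0,0,0,0],[0,0,-0.005,0],[0,0,-0.002,0],[0,0,0,0]]
  claw: 0.6

```text
time_s: 58.1
tcp_pos: [0.4287, 0.1413, 0.2046]
ee_rot: [[-0.096, -0.995, 0.001], [-0.995, 0.096, 0.0], [-0.001, -0.001, -1.0]]
wrist_force: [-0.6, 0.3, -0.9]
gripper_width: 0.576
gripper_force: 0.0
```

Call:
jog_arm:
  rows:
    - [[0,0,0,0],[0,0,0,0],[0,0,0,0],[0,0,0,0],[0,0,0,0],[0,0,0,0],[0,0,0,0]]
  claw: 0

```text
time_s: 58.98
tcp_pos: [0.4283, 0.1413, 0.2042]
ee_rot: [[-0.096, -0.995, -0.0], [-0.995, 0.096, 0.0], [0.0, 0.0, -1.0]]
wrist_force: [-1.4, 0.4, -0.0]
gripper_width: 0.134
gripper_force: 30.0
```

Gripped at 11.7 mm. Next is about 82° clockwise, plus a little over.

Call:
jog_arm:
  rows:
    - [[0,0,0,0.1],[0,0,0,0.1],[0,0,0,0.1],[0,0,0,0.1],[0,0,0,0.1],[0,0,0,0.1],[0,0,0,0.1],[0,0,0,0.1],[0,0,0,0.1],[0,0,0,0.1],[0,0,0,0.1],[0,0,0,0.1],[0,0,0,0.1],[0,0,0,0.1],[0,0,0,0]]

```text
time_s: 60.85
tcp_pos: [0.4284, 0.1426, 0.2042]
ee_rot: [[-0.997, -0.074, 0.001], [-0.074, 0.997, 0.003], [-0.001, 0.003, -1.0]]
wrist_force: [-3.6, 5.6, -0.8]
gripper_width: 0.135
gripper_force: 30.0
```

```bash
python3 - <<'E'
from h import *
print(st()['moment'])
E
```

```text
t 60.85 tcp [0.4284 0.1426 0.2042] a -175.76 z [ 5.0e-04  2.9e-03 -1.0e+00] w 0.135 F [-3.6  5.6 -0.8] j [  39.   10.  -30.   -0.  -49. -125.]
[ 1.78214113  0.85397358 -0.07852212]
```

Call:
jog_arm:
  rows:
    - [[0,0,0,0.04],[0,0,0,0.03],[0,0,0,0.03],[0,0,0,0]]

```text
time_s: 61.35
tcp_pos: [0.4285, 0.1426, 0.2042]
ee_rot: [[-1.0, 0.022, 0.001], [0.022, 1.0, 0.002], [-0.001, 0.002, -1.0]]
wrist_force: [-3.4, 5.9, -1.0]
gripper_width: 0.143
gripper_force: 30.0
```

```bash
python3 - <<'E'
from h import *
print(st()['moment'])
E
```

```text
t 61.35 tcp [0.4285 0.1426 0.2042] a 178.71 z [ 8.0e-04  2.3e-03 -1.0e+00] w 0.143 F [-3.4  5.9 -1. ] j [  39.   10.  -30.   -0.  -49. -130.]
[1.74775944 0.77607487 0.64736455]
```

The moment jumped at the stop, so the knob is locked. Release, lift and look.

Call:
jog_arm:
  rows:
    - [[0,0,0,0],[0,0,0,0],[0,0,0,0],[0,0,-0.03,0],[0,0,-0.04,0],[0,0,-0.03,0],[0,0,0,0]]
  claw: 0.6

```text
time_s: 62.22
tcp_pos: [0.4294, 0.1416, 0.3067]
ee_rot: [[-1.0, 0.025, 0.005], [0.025, 1.0, 0.003], [-0.005, 0.003, -1.0]]
wrist_force: [-0.3, 0.3, -1.3]
gripper_width: 0.602
gripper_force: 0.0
```

```bash
python3 - <<'E'
from h import *
s=st()
S=capture('scene');m=camera_model('wrist');I=capture('wrist');np.savez('w8.npz',I=I,**m)
A=cv2.resize(I[:260,:,::-1],(500,254));B=cv2.resize(S[150:310,170:350,::-1],(500,444))[:340]
for x in blobs(I,'green',60)[2]: print(x[1:],plane(m,*x[1:3],.108).round(4))
cv2.imwrite('pics/w8.png',np.vstack([A,B]))
E
```

```text
t 62.23 tcp [0.4294 0.1416 0.3067] a 178.55 z [ 0.005   0.0032 -1.    ] w 0.602 F [-0.3  0.3 -1.3] j [  39.    4.  -21.    0.  -64. -130.]
(np.float64(496.4), np.float64(186.6), 371) [0.4425 0.4008 0.108 ]
```

View pics/w8.png

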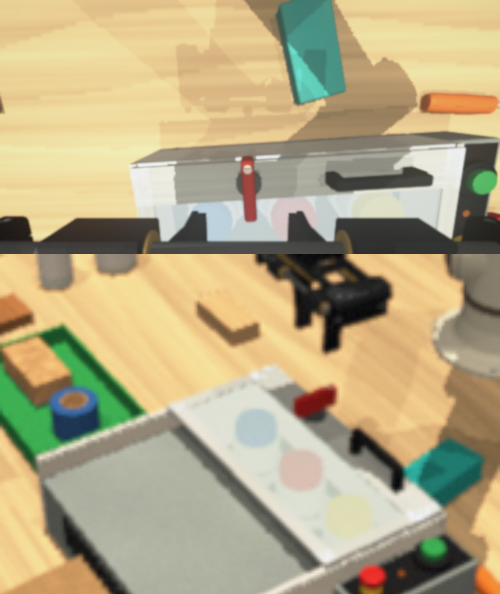

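The wing now points front to back with its dot towards the robot, and the cover is shut, so it is locked. Now the green button. I'll turn the tool so its body lies along x, clear of the flask.

Call:
jog_arm:
  rows:
    - [[0,0,0,-0.164],[0,0,0,-0.164],[0,0,0,-0.164],[0,0,0,-0.164],[0,0,0,-0.164],[0,0,0,-0.164],[0,0,0,-0.164],[0,0,0,-0.164],[0,0,0,-0.164],[0,0,0,-0.164],[-0.0368,-0.0033,0,0],[-0.0368,-0.0033,0,0],[-0.0368,-0.0033,0,0],[-0.0368,-0.0033,0,0],[-0.0368,-0.0033,0,0],[-0.0368,-0.0033,0,0],[-0.0368,-0.0033,0,0],[0,0,0,0],[0,0,0,0]]
  claw: 0

```text
time_s: 64.7
tcp_pos: [0.4398, 0.399, 0.3026]
ee_rot: [[0.044, -0.999, -0.002], [-0.999, -0.044, -0.003], [0.003, 0.002, -1.0]]
wrist_force: [-0.1, -0.1, 0.7]
gripper_width: 0.006
gripper_force: 0.0
```

```bash
python3 - <<'E'
from h import *
st();go(.441,.400,.181)
E
```

```text
t 64.7 tcp [0.4398 0.399  0.3026] a -87.49 z [-0.002  -0.0027 -1.    ] w 0.006 F [-0.1 -0.1  0.7] j [ 58.  19.  -3.  -0. -68. -55.]
turn 0 then shift [-0.0013 -0.0015  0.1216]
```

Call:
jog_arm:
  rows:
    - [[-0.001,-0.001,0.04,0],[0,0,0.04,0],[0,0,0.025,0],[0,0,0.014,0],[0,0,0.005,0],[0,0,0.003,0],[0,0,0,0]]

```text
time_s: 65.58
tcp_pos: [0.4414, 0.4004, 0.1783]
ee_rot: [[0.044, -0.999, 0.001], [-0.999, -0.044, 0.0], [-0.0, -0.001, -1.0]]
wrist_force: [-0.5, -2.1, 3.5]
gripper_width: 0.006
gripper_force: 1.8
```

Call:
jog_arm:
  rows:
    - [[0,0,0.002,0],[0,0,0.002,0],[0,0,0,0]]

```text
time_s: 65.95
tcp_pos: [0.4415, 0.4008, 0.176]
ee_rot: [[0.045, -0.999, 0.002], [-0.999, -0.045, 0.001], [-0.001, -0.002, -1.0]]
wrist_force: [-2.8, -4.2, 12.9]
gripper_width: 0.006
gripper_force: 6.7
```

Call:
jog_arm:
  rows:
    - [[0,0,0.003,0],[0,0,0.003,0],[0,0,0,0]]

```text
time_s: 66.32
tcp_pos: [0.4415, 0.4009, 0.1755]
ee_rot: [[0.047, -0.999, 0.004], [-0.999, -0.047, 0.001], [-0.001, -0.004, -1.0]]
wrist_force: [-11.7, -9.4, 37.5]
gripper_width: 0.006
gripper_force: 18.8
```

```bash
python3 - <<'E'
from h import *
st();S=capture('scene')
cv2.imwrite('pics/s9.png',cv2.resize(S[190:310,250:400,::-1],(750,600),interpolation=cv2.INTER_CUBIC))
E
```

```text
t 66.33 tcp [0.4415 0.4009 0.1755] a -87.31 z [ 0.0041  0.0013 -1.    ] w 0.006 F [-11.7  -9.4  37.5] j [ 58.  25. -13.   0. -52. -55.]
```

View pics/s9.png

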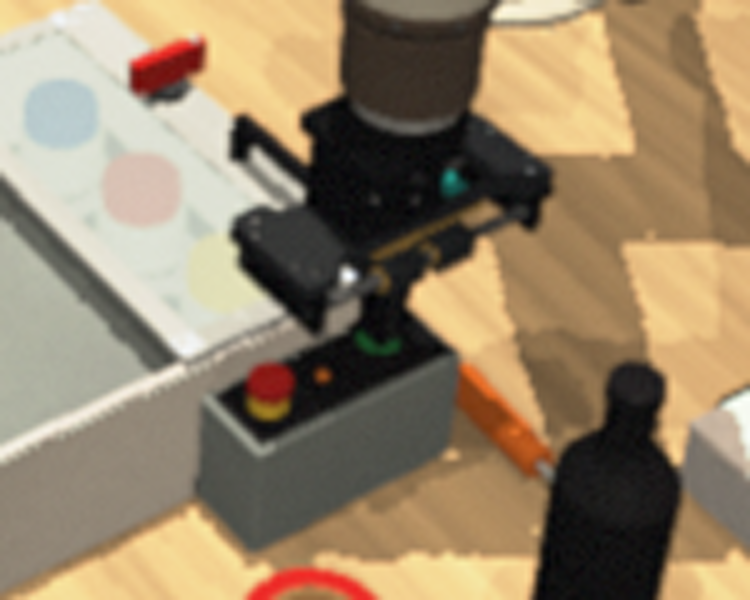

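The fingers stand on the green button and it looks sunk, with nothing else touched. Backing off slowly will show its travel.

Call:
jog_arm:
  rows:
    - [[0,0,-0.006,0],[0,0,0,0]]

```text
time_s: 66.62
tcp_pos: [0.4416, 0.4012, 0.1761]
ee_rot: [[0.045, -0.999, 0.003], [-0.999, -0.045, 0.003], [-0.002, -0.003, -1.0]]
wrist_force: [-3.4, -3.8, 12.1]
gripper_width: 0.004
gripper_force: 6.0
```

Call:
jog_arm:
  rows:
    - [[0,0,-0.003,0],[0,0,0,0]]

```text
time_s: 66.88
tcp_pos: [0.4416, 0.4012, 0.1771]
ee_rot: [[0.044, -0.999, 0.002], [-0.999, -0.044, 0.002], [-0.002, -0.002, -1.0]]
wrist_force: [1.3, -1.6, 4.6]
gripper_width: 0.011
gripper_force: 2.1
```

Call:
jog_arm:
  rows:
    - [[0,0,-0.002,0],[0,0,0,0]]

```text
time_s: 67.12
tcp_pos: [0.4416, 0.4012, 0.1785]
ee_rot: [[0.044, -0.999, 0.001], [-0.999, -0.044, 0.001], [-0.001, -0.001, -1.0]]
wrist_force: [2.8, -1.0, 3.1]
gripper_width: 0.008
gripper_force: 1.7
```

Call:
jog_arm:
  rows:
    - [[0,0,-0.002,0],[0,0,0,0]]

```text
time_s: 67.38
tcp_pos: [0.4413, 0.4011, 0.1803]
ee_rot: [[0.044, -0.999, 0.0], [-0.999, -0.044, 0.001], [-0.001, -0.001, -1.0]]
wrist_force: [1.4, 0.5, 1.7]
gripper_width: 0.006
gripper_force: 1.2
```

Call:
jog_arm:
  rows:
    - [[0,0,-0.002,0],[0,0,0,0]]

```text
time_s: 67.62
tcp_pos: [0.4408, 0.4007, 0.182]
ee_rot: [[0.044, -0.999, -0.001], [-0.999, -0.044, -0.0], [0.0, 0.001, -1.0]]
wrist_force: [0.6, 1.7, 2.6]
gripper_width: 0.007
gripper_force: 0.7
```

The spring acted over .176–.182 m, which is the full 6 mm, so the button was pressed to its stop. Lift clear and do a final check.

Call:
jog_arm:
  rows:
    - [[0,0,-0.02,0],[0,0,-0.04,0],[0,0,-0.05,0],[0,0,-0.04,0],[0,0,0,0],[0,0,0,0],[0,0,0,0]]

```text
time_s: 68.5
tcp_pos: [0.4406, 0.4002, 0.3303]
ee_rot: [[0.044, -0.999, -0.003], [-0.999, -0.044, -0.003], [0.003, 0.003, -1.0]]
wrist_force: [-0.8, 1.4, 0.2]
gripper_width: 0.004
gripper_force: 0.0
```

```bash
python3 - <<'E'
from h import *
st();T=capture('top');S=capture('scene')
cv2.imwrite('pics/f.png',np.hstack([cv2.resize(T[80:270,:,::-1],(512,190)),np.zeros((190,2,3),np.uint8)]))
A=cv2.resize(S[90:340,120:400,::-1],(672,600));cv2.imwrite('pics/f.png',A)
E
```

```text
t 68.5 tcp [0.4406 0.4002 0.3303] a -87.49 z [-0.0027 -0.0031 -1.    ] w 0.004 F [-0.8  1.4  0.2] j [ 58.  18.  -0.  -0. -72. -55.]
```

View pics/f.png

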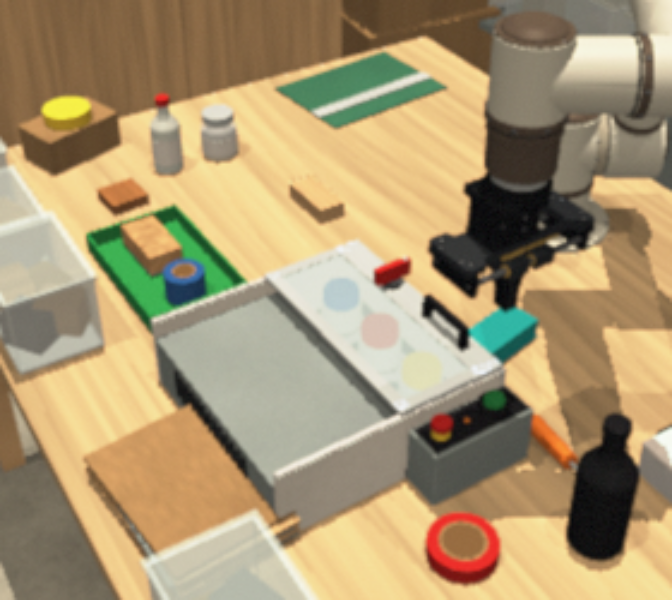

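The final view shows the cover shut over the three pots, the knob locked, both leftovers in the tray and everything else where it stood.

```bash
python3 -c "
from station import finish_job
print(finish_job())"
```

```text
the job is handed in; nothing more can be done
None
```

I handed the job in at about 68 s: the tape and cork block are in the tray, all three pots are down in their cups, the cover is shut and latched, and the start button was pressed to its stop.

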